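Stroke the long feed-gate slide

ROBOT

A 6-joint arm with a two-finger parallel gripper is mounted at the origin on the work surface. World frame = base frame: x ahead of the robot, y to its left, z up, the work surface at z = 0. Lengths are in mm, angles in rad, forces in N, time in s.
With the tool pointing down it reaches from about 325 to 875 mm from the base axis. Payload 4.4 kg.
Tool frame: the origin (TCP) lies midway between the tips of the shut fingers; the grasp point (between the pads) lies 19 mm behind it; z points along the fingers, y is the line along which they close (so a half turn about z gives the same grasp; the last joint's range is limited). The gripper opens to 85 mm and grips with 20 to 120 N. Pads are 22 mm wide; open, the fingers measure 114 mm over their backs; the gripper's body (76 mm by 85 mm) begins 54 mm behind the grasp point. The pads swing forward as they close: fully open they stand 13 mm farther back than shut.
Start: joints at [-1.341, 0.207, 1.542, -0, 1.393, -0.15], TCP at [213.16, -534.032, 231.282] pointing down, gripper open.
Joint ranges: [-2.73, 2.73], [-0.86, 2.22], [0.23, 2.46], [-1.11, 4.25], [0.08, 2.63], [-2.82, 2.82]. Speed limits (rad/s): [2.79, 2.79, 3.14, 3.14, 3.14, 3.14].

INTERFACE

Orientations are given as a 3x3 rotation matrix whose columns are the frame's x, y, z axes.
In Python, from station import arm gives the robot as it stands.
- The arm moves only by the tool shift_gripper, called as name([rows], argument=value, ...), one row to a line, values as JSON. Schema: {"type":"object","properties":{"increments":{"type":"array","items":{"type":"array","prefixItems":[{"type":"array","items":{"type":"number"},"minItems":3,"maxItems":3},{"type":"array","items":{"type":"number"},"minItems":3,"maxItems":3}],"minItems":2,"maxItems":2},"minItems":1,"maxItems":20},"finger_gap":{"type":"number"},"clamp_n":{"type":"number"},"only":{"type":"string"},"quiet":{"type":"boolean"},"lines":{"type":"string"}},"required":["increments"],"additionalProperties":false}. increments is a list of rows, 1 to 20 of them, each written [[dx, dy, dz], [rx, ry, rz]]: dx, dy, dz in shares of the most that a row can go, 1 being 62.5 mm, then a rotation vector rx, ry, rz in parts of the range, where 1.0 means pi rad; each row shifts and turns the commanded pose from where the row before left it, along the tool's axes as they then stand; what a row does not reach is not made up. A row lasts 1/8 s, in which the tool goes at most 62.5 mm and 0.188 rad, less where a joint would pass 70% of its speed; a pose out of reach is approached as far as the arm can. finger_gap is the opening from 0.0 (shut) to 1.0 (fully open), set as the call begins (left out keeps the last). The fingers move at their own pace and stop on an object; clamp_n is the grip in N (left out, the last holds). Time passes only in rows, so rows that do not move let the fingers close. The tool returns the time, the measured TCP pose, the force, the opening and the grip force at its end. only (a regular expression) keeps the lines of the reply that match it, lines (a string "A,B") keeps lines A to B, and quiet returns only ok. Input that does not fit is refused with a message, and nothing moves.
- arm.get_state(): the state, without advancing time (a new reading comes with each control period).
- arm.grab_frame(name): name is "scene" or "top"; returns the picture (384x512x3 uint8, blue, green, red); there is no depth.
- arm.get_calibration(name): a dict with "K" (3x3 intrinsics, pixels), "k1" (the pictures are not rectified: a ray, as slopes to the right and down, at radius r is drawn at 1 + k1 r^2 times it, then the intrinsics apply), "world_from_camera" (4x4, takes a point from camera to world coordinates). Camera axes: x right, y up, looking along -z (the intrinsics and any distortion apply to the point x, -y, -z); pixel columns grow to the right and rows downward; lengths in mm; the calibration is good to about 2 mm. A picture is of the moment at which its call begins. get_calibration takes no time and is no camera call.
- arm.close_job(): hands the job in; it is judged then, once.
The state is a dict: "t": time; "joint_pos": joint angles; "dq": joint speeds; "tau": joint torques, N m; "eef_pos": TCP position; "eef_rot": TCP orientation; "wrist_force": force on the tool from outside, world axes, zero at the start; "moment": the same for the moment, N m; "finger_gap": opening from 0.0 (shut) to 1.0 (fully open); "gripper_force": force on a finger pad.
Only numpy, scipy, OpenCV 4.12 (cv2) and the standard library are available. Lean on these libraries where they do the work, as an engineer would, in place of code of your own. Each camera call takes 0.05 s, during which the arm holds its last target. There are 200 camera calls.

TASK

Check the longer of the two linear slides for sticky spots: take its carriage by the upright black grip and slide it slowly all the way to the plain end stop, then slowly all the way back to the end stop that has the fat black buffer cylinder behind it. Leave the carriage there, fully home and let go, and do not move the carriage of the shorter slide.

Things in the scene. Friction and masses are not known exactly. Their poses are not given: they have to be found in the camera images.
- long_carriage (a joint): Position (m) of the LONG slide's carriage on its rail: 0 = fully home against the stop at the buffer end (fat black cylinder, 36 mm diameter, 42 mm long, lying behind that stop), 0.150 = against the plain end stop. Starts in between. Friction about 3 N plus 6 N per m/s; no spring, it stays where it is left.
- long_grip (a point): Centre of the top face (z = 0.100) of the square black plastic grip on the long slide's carriage. Grip: 24 x 24 mm in plan, sides parallel and square to the rail, z = 0.050 to 0.100, on an aluminium block 60 mm along the rail x 64 mm wide. Its x axis is level, along the rail from buffer end to plain end (the way the joint grows); z up.
- long_slide: The LONG slide, fixed to the cart: dark steel base plate 290 x 80 x 10 mm, steel rail, aluminium end plates, tops of end plates and buffer 46 mm above the mat. Origin: centre of the plate's underside; x along the rail from buffer end to plain end, z up. Things lying around the slides are lower than 40 mm.
- short_grip (a point): Centre of the top face (z = 0.100) of an identical black grip on the SHORT slide's carriage, to be left where it is. Same build as the long slide, but base plate 200 x 80 mm and only 60 mm travel; x axis from its buffer end to its plain end.

How it is judged (in metres and radians):
On the way, in this order (a step that is already met when the one before it is completed fails the run):
1. the long slide's carriage is at the plain end stop (within 10 mm) (value of joint long_carriage above 0.14 m), for 0.1 s.
2. the long slide's carriage is back at the buffer end stop (within 10 mm) (value of joint long_carriage below 0.01 m), for 0.1 s.
At the end, for the whole second after the job is handed in: The long slide's carriage rests within 10 mm of the buffer end stop, after having been within 10 mm of the plain end stop, and the short slide's carriage is within 12 mm of where it began (value of joint long_carriage below 0.01 m and velocity of joint long_carriage between -0.02 and 0.02 m/s and distance of short_grip from where it was at the start of the episode below 0.012 m); the robot touches nothing.
It fails at once if the long slide's carriage is flung (faster than 0.5 m/s) (velocity of joint long_carriage above 0.5 m/s or velocity of joint long_carriage below -0.5 m/s).
It fails at once if the short slide's carriage is moved by more than 12 mm (distance of short_grip from where it was at the start of the episode above 0.012 m).
It also fails if it takes over 35 s, if anything falls off the work surface, if the arm or the gripper's body presses on something with over 40 N, if the wrist force passes 120 N, or if a joint passes its speed limit or range.

## Working session

There is one attempt and no reset: what is moved stays moved. The work goes in short steps, Python scripts to look and compute and a tool call to move; the robot and the scene stay as the last step left them, time stands still between calls to the robot, and variables do not carry over. Pictures are saved under pics/ and viewed, at most 10 in all, crops included, and the job is handed in when it is done.

```bash
ls; mkdir -p pics; python3 - <<'E'
from station import arm
import cv2
for n in("scene","top"):
    cv2.imwrite(f"pics/{n}0.png",arm.grab_frame(n)); c=arm.get_calibration(n); print(n,c)
s=arm.get_state();print(s["t"],s["eef_pos"],s["eef_rot"],s["finger_gap"])
E
```

```text
pics
station.py
scene {'K': array([[498.94184615,   0.        , 257.89882206],
       [  0.        , 498.94184615, 191.84663622],
       [  0.        ,   0.        ,   1.        ]]), 'k1': -0.03376159610510532, 'world_from_camera': array([[ 3.02269707e-01, -5.60754167e-01,  7.70835773e-01,
         1.38989084e+03],
       [ 9.52944119e-01,  1.97305099e-01, -2.30148223e-01,
        -2.78093616e+02],
       [-2.30332531e-02,  8.04130252e-01,  5.94006739e-01,
         7.59186414e+02],
       [ 0.00000000e+00,  0.00000000e+00,  0.00000000e+00,
         1.00000000e+00]])}
top {'K': array([[480.95391809,   0.        , 258.79784957],
       [  0.        , 480.95391809, 194.38485954],
       [  0.        ,   0.        ,   1.        ]]), 'k1': -0.11855447372343295, 'world_from_camera': array([[-1.63449166e-02,  9.91864394e-01, -1.26245267e-01,
         4.16518062e+02],
       [-9.99844890e-01, -1.70422127e-02, -4.44517765e-03,
        -3.48676297e+01],
       [-6.56051212e-03,  1.26153029e-01,  9.91989099e-01,
         1.08775944e+03],
       [ 0.00000000e+00,  0.00000000e+00,  0.00000000e+00,
         1.00000000e+00]])}
0.1 [ 213.00255443 -533.35803547  230.23299003] [[ 9.28739023e-01  3.70733872e-01 -4.73152840e-04]
 [ 3.70734041e-01 -9.28736854e-01  2.03148237e-03]
 [ 3.13704844e-04 -2.06213081e-03 -9.99997825e-01]] 1.0039142475456895
```

View pics/top0.png

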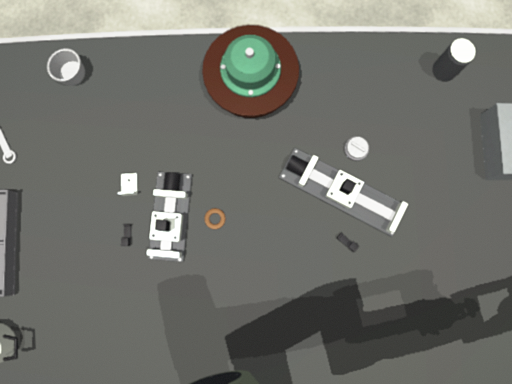

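View pics/scene0.png

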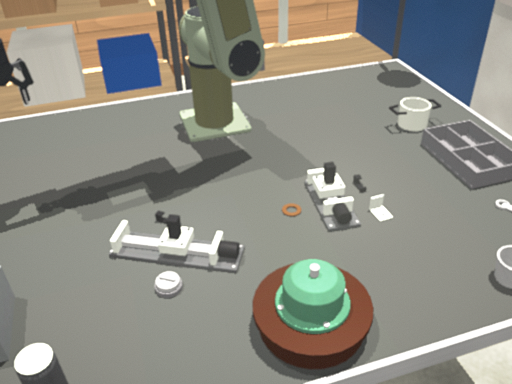

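The top view shows the long slide on the right, with its buffer near (297,163), grip near (348,186) and plain stop near (397,217). In the scene view its buffer is near (229,250), grip near (174,227) and plain stop near (120,237). I'll zoom in on both views.

```bash
python3 - <<'E'
import cv2,numpy as np
t=cv2.imread("pics/top0.png")[145:240,275:415]; s=cv2.imread("pics/scene0.png")[205:275,105:250]
f=lambda i,k:cv2.resize(cv2.convertScaleAbs(i,alpha=1.6,beta=20),None,fx=k,fy=k,interpolation=cv2.INTER_CUBIC)
a=f(t,4);b=f(s,3); w=max(a.shape[1],b.shape[1])
p=lambda i:cv2.copyMakeBorder(i,0,0,0,w-i.shape[1],0)
cv2.imwrite("pics/crop.png",np.vstack([p(a),p(b)]))
E
```

```text
(no output)
```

View pics/crop.png

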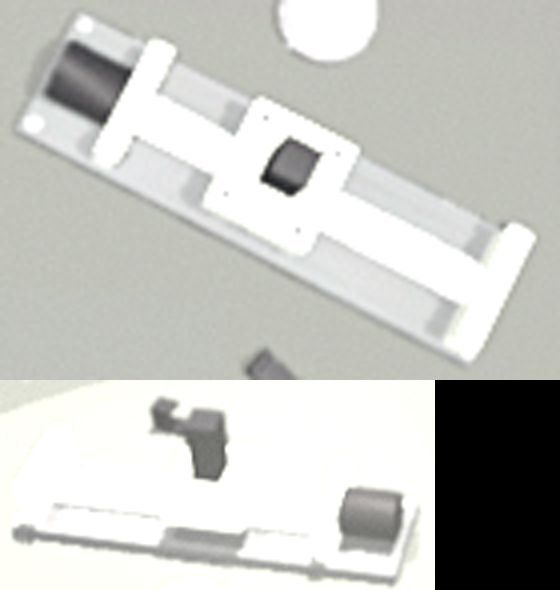

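The crop shows the grip's top face as a lighter quad, centred near top (349.5,184.5) and scene (174.3,217.7). The end-plate tops are clear in the top view at crop (135,105) and (494,293). Next I'll segment the grip and plates by grey level.

```bash
cat > h.py <<'E'
import numpy as np,cv2
from station import arm
def ray(n,uv):
    c=arm.get_calibration(n);K=c["K"];T=c["world_from_camera"]
    x,y=cv2.undistortPoints(np.array([[uv]],float),K,np.array([c["k1"],0,0,0]))[0,0]
    return T[:3,3],T[:3,:3]@np.array([x,-y,-1.])
def plane(n,uv,z):
    o,d=ray(n,uv);return o+d*(z-o[2])/d[2]
def tri(a,b):
    (o,d),(p,e)=ray("top",a),ray("scene",b)
    s=np.linalg.lstsq(np.c_[d,-e],p-o,rcond=None)[0]
    A,B=o+s[0]*d,p+s[1]*e;return (A+B)/2,np.linalg.norm(A-B)
E
python3 - <<'E'
from h import *
t=cv2.cvtColor(cv2.imread("pics/top0.png"),6);s=cv2.cvtColor(cv2.imread("pics/scene0.png"),6)
print(t[177:196,339:358]);print(s[211:232,166:184])
print(tri((349.5,184.5),(174.3,217.7)))
for n,z in(("buf plate",46),("plain",46)):
    pass
# end plates: crop corners in the top view
q=lambda x,y:(275+x/4-.375,145+y/4-.375)
A=plane("top",q(135,105),46);B=plane("top",q(494,293),46);C=plane("top",q(298,158),100)
print(A,B,C,np.linalg.norm(B-A)); u=(B-A)/np.linalg.norm(B-A); print(u,np.degrees(np.arctan2(u[1],u[0])),(C-A)@u,(C-A)@np.array([-u[1],u[0],0]))
E
```

```text
[[255 255 255 255 255 255 255 255 255 255 255 255 255 255 255 253 197 140
  106]
 [255 255 255 255 255 255 255 251 228 254 255 255 255 255 255 255 255 251
  197]
 [254 255 255 255 255 255 248 131  82 129 203 254 255 255 255 255 255 255
  255]
 [253 254 255 255 255 250 133  53  47  50  72 128 207 254 255 255 255 255
  255]
 [253 254 255 255 238 126  49  51  60  58  50  53  74 132 229 255 255 255
  255]
 [254 255 255 246 128  37  46  62  66  64  60  58  52  55  93 159 227 255
  255]
 [254 255 255 181  58  36  63  67  66  66  66  62  62  54  52  52 102 203
  239]
 [255 255 228  94  29  55  69  70  66  68  65  64  64  60  52  58 145 248
  255]
 [255 255 161  38  41  68  72  70  69  67  66  67  66  61  54 105 235 255
  255]
 [255 232  95  26  60  74  74  71  69  69  68  69  64  59  68 165 255 255
  255]
 [255 165  40  29  64  71  76  73  72  70  68  67  65  60 105 237 255 255
  255]
 [231  97  17  24  42  56  68  70  72  73  72  69  62  72 163 255 255 255
  255]
 [170  40   8  17  23  34  42  54  64  70  73  69  64 104 234 255 255 255
  255]
 [182  75  33  15  15  17  23  29  43  55  64  
[... 1645 characters left out ...]
 167  86  52  58  61  60  61  59  60  61  60  56  54 157 255 255 255]
 [255 224 105  49  56  58  60  58  63  58  60  60  57  55 157 255 255 255]
 [255 255 133  50  57  58  61  61  60  60  62  58  58  53 122 255 255 255]
 [255 255 171  50  54  61  60  61  61  60  62  60  60  53 101 251 255 255]
 [255 255 189  54  55  59  63  60  62  60  62  63  59  54  94 244 255 255]]
(array([ 560.35415935, -217.53157389,   98.49091924]), np.float64(4.73696105581131))
[ 599.33413933 -140.06242116   46.        ] [ 492.04097185 -334.24563242   46.        ] [ 560.52695785 -218.85747353  100.        ] 221.85342756400775
[-0.48362186 -0.87527704  0.        ] -118.92221988026489 87.73550147928331 4.139974945641778
```

Careful with the scale: shifts go in shares of 62.5 mm and turns go in shares of pi rad. That gives: -44 mm is -0.704, 15 mm is 0.24, 0.177 rad / 3.1416 = 0.0563.

shift_gripper([
  [[0, 0, 0], [0, 0, 0.0563]],
  [[0, 0, 0], [0, 0, 0.0563]],
  [[0, 0, 0], [0, 0, 0.0563]],
  [[0, 0, 0], [0, 0, 0.0563]],
  [[0, 0, 0], [0, 0, 0.0563]],
  [[0.24, -0.704, 0], [0, 0, 0]],
  [[0.24, -0.704, 0], [0, 0, 0]],
  [[0.24, -0.704, 0], [0, 0, 0]],
  [[0.24, -0.704, 0], [0, 0, 0]],
  [[0.24, -0.704, 0], [0, 0, 0]],
  [[0.24, -0.704, 0], [0, 0, 0]],
  [[0.24, -0.704, 0], [0, 0, 0]],
  [[0.24, -0.704, 0], [0, 0, 0]],
  [[0.24, -0.704, 0], [0, 0, 0]],
  [[0.24, -0.704, 0], [0, 0, 0]],
  [[0, 0, 0], [0, 0, 0]],
  [[0, 0, 0], [0, 0, 0]],
], finger_gap=1.0)

```text
t: 2.22
eef_pos: [556.8, -221.6, 230.6]
eef_rot: [[0.875, -0.484, -0.002], [-0.484, -0.875, 0.0], [-0.001, 0.001, -1.0]]
wrist_force: [-0.7, -0.1, 0.8]
finger_gap: 1.002
gripper_force: 0.0
```

```bash
python3 - <<'E'
from h import *
C,e=tri((348.8,185.5),(173.3,217.8));print("grip",C,e,plane("top",(348.8,185.5),100))
s=arm.get_state();R=s["eef_rot"];p=s["eef_pos"];print(p,R.round(3),s["joint_pos"].round(2) if hasattr(s["joint_pos"],"round") else s["joint_pos"])
A=np.array([599.3,-140.1,46]);u=np.array([-.4836,-.8753,0])
C0=A+u*((C-A)@u); print("on axis",C0,"tool d to grip",R.T@(C-p),"axis",R.T@(C0-p),"u in tool",R.T@u)
cv2.imwrite("pics/s1.png",cv2.resize(arm.grab_frame("scene")[120:300,60:300],None,fx=3,fy=3))
E
```

```text
grip [ 558.26250742 -217.90323911   96.62315985] 1.564752626320989 [ 557.64649909 -218.05751899  100.        ]
[ 556.79578502 -221.58739075  230.59196589] [[ 0.875 -0.484 -0.002]
 [-0.484 -0.875  0.   ]
 [-0.001  0.001 -1.   ]] [-0.52  0.26  1.48 -0.    1.41  1.55]
on axis [ 556.76887597 -217.07992735   46.        ] tool d to grip [ -0.29925315  -4.01745803 133.96692024] axis [ -1.92974984  -4.04734025 184.59254298] u in tool [-1.46234990e-05  1.00000933e+00  6.22887044e-04]
```

View pics/s1.png

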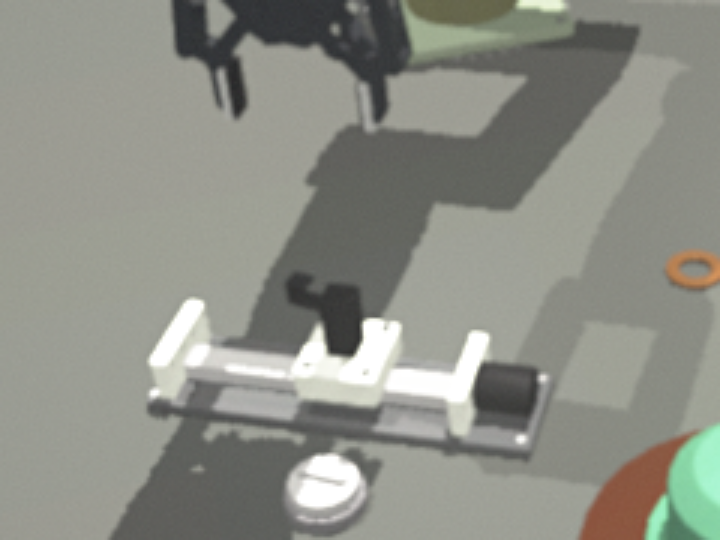

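The gripper is aligned along the rail directly above the grip. The pad tips are near crop (235,110) and (370,125), with the grip at (343,295). I measure the grip top at z≈97–100 mm. Next I'll shift by (-1,-4) mm, descend to a TCP height of about 67 mm and close.

Scaled: 35 mm is 0.56, 30 mm is 0.48.

shift_gripper([
  [[-0.016, -0.064, 0.32], [0, 0, 0]],
  [[0, 0, 0.56], [0, 0, 0]],
  [[0, 0, 0.56], [0, 0, 0]],
  [[0, 0, 0.48], [0, 0, 0]],
  [[0, 0, 0.4], [0, 0, 0]],
  [[0, 0, 0.288], [0, 0, 0]],
  [[0, 0, 0], [0, 0, 0]],
  [[0, 0, 0], [0, 0, 0]],
], finger_gap=1.0)

```text
t: 3.28
eef_pos: [559.1, -218.4, 69.4]
eef_rot: [[0.875, -0.484, 0.002], [-0.484, -0.875, -0.001], [0.002, 0.0, -1.0]]
wrist_force: [0.4, 1.0, 0.7]
finger_gap: 1.001
gripper_force: 0.0
```

shift_gripper([
  [[0, 0, 0], [0, 0, 0]],
  [[0, 0, 0], [0, 0, 0]],
  [[0, 0, 0], [0, 0, 0]],
  [[0, 0, 0], [0, 0, 0]],
  [[0, 0, 0], [0, 0, 0]],
  [[0, 0, 0], [0, 0, 0]],
  [[0, 0, 0], [0, 0, 0]],
  [[0, 0, 0], [0, 0, 0]],
], finger_gap=0.0, clamp_n=40)

```text
t: 4.28
eef_pos: [558.6, -217.7, 68.7]
eef_rot: [[0.875, -0.484, 0.0], [-0.484, -0.875, -0.0], [0.0, 0.0, -1.0]]
wrist_force: [-0.9, 0.8, 5.5]
finger_gap: 0.274
gripper_force: 42.1
```

The grip is held: the gap of 0.274 is about 23 mm. Next I'll slide slowly toward the plain end.

Scaled: 8 mm is 0.128, 4 mm is 0.064.

shift_gripper([
  [[0, 0.064, 0], [0, 0, 0]],
  [[0, 0.128, 0], [0, 0, 0]],
  [[0, 0.128, 0], [0, 0, 0]],
  [[0, 0.128, 0], [0, 0, 0]],
  [[0, 0.128, 0], [0, 0, 0]],
  [[0, 0.128, 0], [0, 0, 0]],
  [[0, 0.128, 0], [0, 0, 0]],
  [[0, 0.128, 0], [0, 0, 0]],
  [[0, 0.128, 0], [0, 0, 0]],
  [[0, 0.128, 0], [0, 0, 0]],
  [[0, 0.128, 0], [0, 0, 0]],
  [[0, 0.064, 0], [0, 0, 0]],
  [[0, 0.032, 0], [0, 0, 0]],
  [[0, 0, 0], [0, 0, 0]],
  [[0, 0, 0], [0, 0, 0]],
])

```text
t: 6.15
eef_pos: [515.4, -296.5, 68.8]
eef_rot: [[0.875, -0.484, 0.001], [-0.484, -0.875, -0.0], [0.001, -0.0, -1.0]]
wrist_force: [0.4, 1.3, 5.9]
finger_gap: 0.275
gripper_force: 42.1
```

Moved about 90 mm with no side load, so roughly 8 mm remains. I'll feel for the stop in small steps.

Scaled: 2 mm is 0.032.

shift_gripper([
  [[0, 0.032, 0], [0, 0, 0]],
  [[0, 0.032, 0], [0, 0, 0]],
  [[0, 0.032, 0], [0, 0, 0]],
  [[0, 0, 0], [0, 0, 0]],
])

```text
t: 6.65
eef_pos: [512.6, -301.6, 68.8]
eef_rot: [[0.875, -0.484, 0.001], [-0.484, -0.875, -0.0], [0.001, -0.001, -1.0]]
wrist_force: [0.4, 1.9, 4.6]
finger_gap: 0.274
gripper_force: 42.1
```

shift_gripper([
  [[0, 0.032, 0], [0, 0, 0]],
  [[0, 0.016, 0], [0, 0, 0]],
  [[0, 0, 0], [0, 0, 0]],
])

```text
t: 7.02
eef_pos: [512.1, -302.4, 68.7]
eef_rot: [[0.875, -0.484, 0.003], [-0.484, -0.875, 0.003], [0.001, -0.004, -1.0]]
wrist_force: [3.2, 7.6, 4.3]
finger_gap: 0.276
gripper_force: 42.1
```

The stop is felt: 8 N, and the TCP moved 0.9 mm of the 3 mm commanded. Next I'll slide back about 145 mm slowly, then feel for the home stop.

Scaled: -9 mm is -0.144, -5 mm is -0.08.

shift_gripper([
  [[0, 0.016, 0], [0, 0, 0]],
  [[0, 0, 0], [0, 0, 0]],
  [[0, -0.08, 0], [0, 0, 0]],
  [[0, -0.144, 0], [0, 0, 0]],
  [[0, -0.144, 0], [0, 0, 0]],
  [[0, -0.144, 0], [0, 0, 0]],
  [[0, -0.144, 0], [0, 0, 0]],
  [[0, -0.144, 0], [0, 0, 0]],
  [[0, -0.144, 0], [0, 0, 0]],
  [[0, -0.144, 0], [0, 0, 0]],
  [[0, -0.144, 0], [0, 0, 0]],
  [[0, -0.144, 0], [0, 0, 0]],
  [[0, -0.144, 0], [0, 0, 0]],
  [[0, -0.144, 0], [0, 0, 0]],
  [[0, -0.144, 0], [0, 0, 0]],
  [[0, -0.144, 0], [0, 0, 0]],
  [[0, -0.144, 0], [0, 0, 0]],
  [[0, -0.144, 0], [0, 0, 0]],
  [[0, -0.064, 0], [0, 0, 0]],
  [[0, 0, 0], [0, 0, 0]],
])

```text
t: 9.52
eef_pos: [579.7, -179.2, 68.7]
eef_rot: [[0.875, -0.484, -0.0], [-0.484, -0.875, -0.0], [-0.0, 0.0, -1.0]]
wrist_force: [-1.4, -0.3, 6.4]
finger_gap: 0.278
gripper_force: 42.3
```

shift_gripper([
  [[0, -0.032, 0], [0, 0, 0]],
  [[0, -0.032, 0], [0, 0, 0]],
  [[0, -0.032, 0], [0, 0, 0]],
  [[0, 0, 0], [0, 0, 0]],
])

```text
t: 10.02
eef_pos: [582.3, -174.4, 68.8]
eef_rot: [[0.875, -0.484, -0.001], [-0.484, -0.875, -0.001], [-0.0, 0.001, -1.0]]
wrist_force: [-2.6, -1.3, 5.4]
finger_gap: 0.272
gripper_force: 42.4
```

Scaled: -2 mm is -0.032.

shift_gripper([
  [[0, -0.032, 0], [0, 0, 0]],
  [[0, -0.032, 0], [0, 0, 0]],
  [[0, -0.032, 0], [0, 0, 0]],
  [[0, 0, 0], [0, 0, 0]],
])

```text
t: 10.52
eef_pos: [584.3, -170.8, 68.8]
eef_rot: [[0.875, -0.484, -0.002], [-0.484, -0.875, -0.003], [-0.001, 0.004, -1.0]]
wrist_force: [-6.4, -4.9, 7.1]
finger_gap: 0.274
gripper_force: 42.4
```

shift_gripper([
  [[0, -0.016, 0], [0, 0, 0]],
  [[0, 0, 0], [0, 0, 0]],
  [[0, 0, 0], [0, 0, 0]],
])

```text
t: 10.9
eef_pos: [584.3, -170.8, 68.7]
eef_rot: [[0.875, -0.484, -0.003], [-0.484, -0.875, -0.004], [-0.001, 0.005, -1.0]]
wrist_force: [-7.8, -7.7, 7.6]
finger_gap: 0.27
gripper_force: 42.5
```

Total travel is 150.1 mm and the carriage is against the home stop. I'll unload, open and rise.

Scaled: 2 mm is 0.032.

shift_gripper([
  [[0, 0.032, 0], [0, 0, 0]],
  [[0, 0, 0], [0, 0, 0]],
])

```text
t: 11.15
eef_pos: [584.3, -170.8, 68.7]
eef_rot: [[0.875, -0.485, -0.001], [-0.485, -0.875, -0.001], [-0.0, 0.002, -1.0]]
wrist_force: [-5.1, -2.5, 7.4]
finger_gap: 0.274
gripper_force: 42.4
```

shift_gripper([
  [[0, 0, 0], [0, 0, 0]],
  [[0, 0, 0], [0, 0, 0]],
  [[0, 0, 0], [0, 0, 0]],
  [[0, 0, 0], [0, 0, 0]],
  [[0, 0, 0], [0, 0, 0]],
  [[0, 0, 0], [0, 0, 0]],
  [[0, 0, 0], [0, 0, 0]],
  [[0, 0, 0], [0, 0, 0]],
], finger_gap=1.0)

```text
t: 12.15
eef_pos: [585.1, -169.5, 68.3]
eef_rot: [[0.875, -0.484, 0.0], [-0.484, -0.875, -0.0], [0.0, -0.0, -1.0]]
wrist_force: [0.0, -1.0, -0.9]
finger_gap: 1.001
gripper_force: 0.0
```

shift_gripper([
  [[0, 0, -0.24], [0, 0, 0]],
  [[0, 0, -0.48], [0, 0, 0]],
  [[0, 0, -0.64], [0, 0, 0]],
  [[0, 0, -0.64], [0, 0, 0]],
  [[0, 0, -0.48], [0, 0, 0]],
  [[0, 0, 0], [0, 0, 0]],
  [[0, 0, 0], [0, 0, 0]],
  [[0, 0, 0], [0, 0, 0]],
  [[0, 0, 0], [0, 0, 0]],
])

```text
t: 13.28
eef_pos: [584.3, -169.2, 221.7]
eef_rot: [[0.875, -0.484, -0.003], [-0.484, -0.875, 0.001], [-0.003, 0.0, -1.0]]
wrist_force: [0.8, -0.6, -0.7]
finger_gap: 0.998
gripper_force: 0.0
```

```bash
python3 - <<'E'
from h import *
cv2.imwrite("pics/s2.png",cv2.resize(arm.grab_frame("scene")[120:300,60:360],None,fx=2.5,fy=2.5))
E
```

```text
(no output)
```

View pics/s2.png

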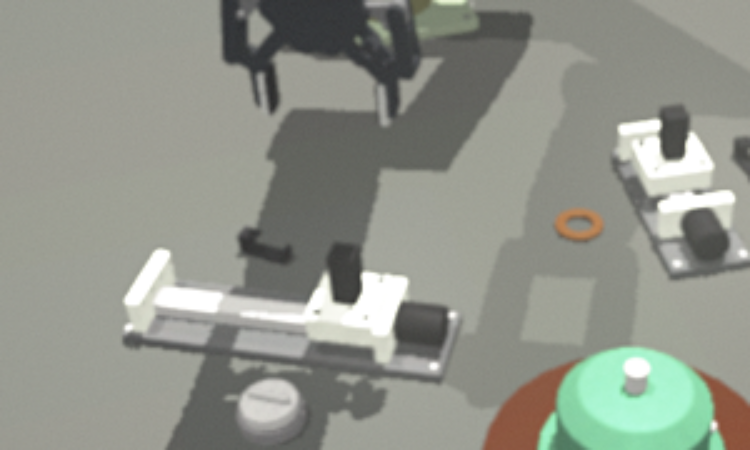

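The carriage sits against the buffer-end stop, with its block at crop (357,310) meeting the plate at (388,325). The gripper is clear above it and the short slide is untouched.

```bash
python3 -c "
from station import arm
print(arm.close_job())"
```

```text
the job is handed in; nothing more can be done
None
```

The long slide's carriage went slowly to the plain end stop and back 150 mm to the buffer-end stop with no sticky spots noticed; it was left home and released, the short slide was never touched, and the job is handed in (no verdict was returned).

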